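Pack and wedge a doming block tight in a wedge vice

ROBOT

A 6-joint arm with a two-finger parallel gripper is mounted at the origin on a cart in front of the work surface, level with it; the furniture and walls round the work are solid. World frame = base frame: x ahead of the robot, y to its left, z up, the work surface at z = 0. Lengths are in mm, angles in rad, forces in N, time in s.
With the tool pointing down it reaches from about 350 to 775 mm from the base axis. Payload 7.3 kg.
Tool frame: the origin (TCP) lies at the very end of the fingers, on their centre line; the grasp point (between the pads) lies 19 mm behind it; x points along the fingers, z is the direction in which the jaws open and shut, and the axes are right-handed (so a half turn about x gives the same grasp; the last joint's range is limited). The gripper opens to 92 mm and grips with 3 to 60 N. Pads are 19 mm wide; open, the fingers measure 130 mm over their backs; the gripper's body (75 mm by 190 mm) begins 47 mm behind the grasp point.
Start: joints at [1.119, 0.342, 1.524, -0, 1.275, -0.146], TCP at [158.04, 500.668, 226.741] pointing down, gripper open.
Joint ranges: [-2.53, 2.53], [-0.77, 2.02], [0.04, 2.7], [-1, 4.14], [0.28, 2.66], [-3.11, 3.11]. Speed limits (rad/s): [2.57, 2.57, 3.14, 3.14, 3.14, 3.14].

INTERFACE

Orientations are given as [roll, pitch, yaw] about the fixed x, y, z axes, in that order (R = Rz(yaw) Ry(pitch) Rx(roll)).
In Python, from plant import * gives the robot as it stands.
- The arm moves only by the tool carry_out, never from a script. Its argument "rows" is a list of rows, each a list of 4 numbers: the shift along the world's x, y, z in mm, then the turn about the world's z in degrees. In form: [[x, y, z, twist], ...]. A call has 1 to 20 rows; each row is the pose to reach, as a shift and turn from the pose measured when the call began; what a row does not reach only later rows make up. A row lasts 1/12 s, in which the tool goes at most 41.7 mm and 7.16 degrees, less where a joint would pass 70% of its speed; a pose out of reach is approached as far as the arm can. A call with a gripper value outside its range is refused whole. "hand" is the finger opening in mm, from 0 to 91.8, set as the call begins (left out, the last holds). The fingers move at their own pace and stop on an object; the grip force is fixed at half the most. Time passes only in rows, so rows that repeat a pose let the fingers close. It gives the time, the measured TCP pose, the force and the opening at its end, in the units of the state.
- get_obs(): the state, without advancing time (a new reading comes with each control period).
- capture(name): name is "scene" or "top"; returns the picture (420x560x3 uint8, red, green, blue); there is no depth.
- camera_info(name): a dict with "camera_matrix" (3x3 intrinsics, pixels), "pose" (4x4, takes a point from camera to world coordinates). Camera axes: x right, y down, z forward; pixel columns grow to the right and rows downward; lengths in mm; the calibration is good to about 2 mm. A picture is of the moment at which its call begins. camera_info takes no time and is no camera call.
- close_job(): hands the job in, once; it reports no verdict.
The state is a dict: "time": time; "joint_positions": joint angles; "dq": joint speeds; "tau": joint torques, N m; "tool_pos": TCP position; "tcp_rot": TCP orientation; "contact_force": force on the tool from outside, world axes, zero at the start; "moment": the same for the moment, N m; "grip_width": finger opening in mm.
Only numpy, scipy, OpenCV 4.12 (cv2) and the standard library are available. Lean on these libraries where they do the work, as an engineer would, in place of code of your own. Each camera call takes 0.05 s, during which the arm holds its last target. There are 200 camera calls.

TASK

Make the brass doming block fast in the wedge vice. Stand packing plates from the rack in the gap between the block and the taper jaw, upright and right down on the base, until there is no room for another; then push the wooden wedge down between the last plate and the taper jaw, its sloping side against the jaw, until it bites and the whole stack is tight, and finish still holding the wedge pressed firmly down. Plates that are not needed stay in the rack, and the tools lying about are left alone.

Things in the scene. Friction and masses are not known exactly. Their poses are not given: they have to be found in the camera images.
- vice: Wedge vice: grey base plate fixed to the bench, 84 (its x axis) x 186 (its y axis) x 12 mm; upper face 12 mm above the bench. Origin on its underside. Along +y, centred on x = 0, stand: solid jaw (face at y = -60 mm), the loose doming block, the gap (open at both ends), taper jaw. Same yaw for all.
- solid_jaw: The fixed upright jaw of the vice, 46 mm wide (x), 50 mm tall. Origin at the foot of its working face, on the base plate, in the middle of its width; the face looks to its +y, where the block stands.
- taper_jaw: Bolted jaw, fixed, at another distance each time; 44 mm wide (x), 50 mm tall. Origin at the foot of its face, on the base plate, mid-width. The face looks to -y and leans back 1 in 4: at height h above the base plate it lies at y = +h/4. Its foot lies 58 to 72 mm from the solid jaw's face, so beside the 50 mm block the gap is 8 to 22 mm at the bottom, 12.5 mm more at the top.
- block_center (a point): Brass doming block, a 50 mm cube with round hollows, about 0.5 kg, loose on the base plate, up to 1 mm off the solid jaw. The point is its centre; axes along the vice's.
- rack: Hardwood rack fixed to the bench, 80 mm (x) x 156 mm (y) x 34 mm tall, origin in the middle of its underside. Its slots run along x and have a floor 6 mm above the bench: four plates at y = -56, -32, -8, +16 mm and the wedge at about +51 mm (toe).
- packer0_center (a point): Ground steel packing plate, one of four alike: 60 mm long (its x axis), 6 mm thick (y), 72 mm tall (z), its upper corners cut off 10 mm at 45 degrees, about 0.12 kg, standing loose and upright in its own slot of the rack, lower edge 6 mm and upper edge 78 mm above the bench. The point is its centre, 36 mm above its lower edge.
- packer1_center (a point): Ground steel packing plate, one of four alike: 60 mm long (its x axis), 6 mm thick (y), 72 mm tall (z), its upper corners cut off 10 mm at 45 degrees, about 0.12 kg, standing loose and upright in its own slot of the rack, lower edge 6 mm and upper edge 78 mm above the bench. The point is its centre, 36 mm above its lower edge.
- packer2_center (a point): Ground steel packing plate, one of four alike: 60 mm long (its x axis), 6 mm thick (y), 72 mm tall (z), its upper corners cut off 10 mm at 45 degrees, about 0.12 kg, standing loose and upright in its own slot of the rack, lower edge 6 mm and upper edge 78 mm above the bench. The point is its centre, 36 mm above its lower edge.
- packer3_center (a point): Ground steel packing plate, one of four alike: 60 mm long (its x axis), 6 mm thick (y), 72 mm tall (z), its upper corners cut off 10 mm at 45 degrees, about 0.12 kg, standing loose and upright in its own slot of the rack, lower edge 6 mm and upper edge 78 mm above the bench. The point is its centre, 36 mm above its lower edge.
- wedge_head (a point): Waxed wooden wedge, 44 mm wide (x), 105 tall, 0.09 kg, toe down in the rack's end slot. Toe 7.2 thick; -y side upright; +y side slopes out 1 in 4 to 75 above the toe; then a straight head 30 tall, 26 thick. Point: mid-head, 90 above the toe, 13 from the -y side. In the vice +y goes to the taper jaw; with r mm of gap left at the bottom it bites with its toe 4 x (7.2 - r) mm above the base plate.
- punch: Bystander, a loose steel doming punch 69 mm long, 14 mm thick; leave it where it lies. Origin under its middle.
- screwdriver: Bystander, a loose screwdriver 116 mm long, 15 mm thick; leave it where it lies. Origin under its middle.
- tweezers: Bystander, a loose pair of tweezers 130 mm long, 10 mm thick; leave it where it lies. Origin under its middle.
- pliers: Bystander, a loose pair of pliers 139 mm long, 63 mm wide, 12 mm thick; leave it where it lies. Origin under its middle.
Not all that is in view belongs to the job. Leave any orange look-alike of the part that bears packer3_center alone.

How it is judged (in metres and radians):
On the way:
1. a packing plate stands in the gap, down on the base plate (((x of packer0_center in the frame of vice between -0.012 and 0.012 m and y of packer0_center in the frame of vice between -0.01 and 0.014 m and z of packer0_center in the frame of vice between 0.0435 and 0.0525 m and angle between packer0_center's own z axis and vertical below 0.25 rad) or (x of packer1_center in the frame of vice between -0.012 and 0.012 m and y of packer1_center in the frame of vice between -0.01 and 0.014 m and z of packer1_center in the frame of vice between 0.0435 and 0.0525 m and angle between packer1_center's own z axis and vertical below 0.25 rad) or (x of packer2_center in the frame of vice between -0.012 and 0.012 m and y of packer2_center in the frame of vice between -0.01 and 0.014 m and z of packer2_center in the frame of vice between 0.0435 and 0.0525 m and angle between packer2_center's own z axis and vertical below 0.25 rad) or (x of packer3_center in the frame of vice between -0.012 and 0.012 m and y of packer3_center in the frame of vice between -0.01 and 0.014 m and z of packer3_center in the frame of vice between 0.0435 and 0.0525 m and angle between packer3_center's own z axis and vertical below 0.25 rad))), for 0.2 s.
At the end, for the whole second after the job is handed in: Wedge upright (4 deg) in the gap, centred within 12 mm, toe 1 to 31.5 mm above the base plate, over 3 N on the taper jaw; block on the base, within 1.5 mm of the solid jaw, over 2 N on it; robot bears on the wedge (over 2 N); each plate upright in the gap and down within 4.5 mm, or in the rack (((x of packer0_center in the frame of vice between -0.012 and 0.012 m and y of packer0_center in the frame of vice between -0.01 and 0.014 m and z of packer0_center in the frame of vice between 0.0435 and 0.0525 m and angle between packer0_center's own z axis and vertical below 0.07 rad) or (x of packer0_center in the frame of rack between -0.01 and 0.01 m and y of packer0_center in the frame of rack between -0.07 and 0.03 m and z of packer0_center in the frame of rack between 0.0375 and 0.05 m)) and ((x of packer1_center in the frame of vice between -0.012 and 0.012 m and y of packer1_center in the frame of vice between -0.01 and 0.014 m and z of packer1_center in the frame of vice between 0.0435 and 0.0525 m and angle between packer1_center's own z axis and vertical below 0.07 rad) or (x of packer1_center in the frame of rack between -0.01 and 0.01 m and y of packer1_center in the frame of rack between -0.07 and 0.03 m and z of packer1_center in the frame of rack between 0.0375 and 0.05 m)) and ((x of packer2_center in the frame of vice between -0.012 and 0.012 m and y of packer2_center in the frame of vice between -0.01 and 0.014 m and z of packer2_center in the frame of vice between 0.0435 and 0.0525 m and angle between packer2_center's own z axis and vertical below 0.07 rad) or (x of packer2_center in the frame of rack between -0.01 and 0.01 m and y of packer2_center in the frame of rack between -0.07 and 0.03 m and z of packer2_center in the frame of rack between 0.0375 and 0.05 m)) and ((x of packer3_center in the frame of vice between -0.012 and 0.012 m and y of packer3_center in the frame of vice between -0.01 and 0.014 m and z of packer3_center in the frame of vice between 0.0435 and 0.0525 m and angle between packer3_center's own z axis and vertical below 0.07 rad) or (x of packer3_center in the frame of rack between -0.01 and 0.01 m and y of packer3_center in the frame of rack between -0.07 and 0.03 m and z of packer3_center in the frame of rack between 0.0375 and 0.05 m)) and x of wedge_head in the frame of vice between -0.012 and 0.012 m and z of wedge_head in the frame of vice between 0.103 and 0.1335 m and y of wedge_head in the frame of taper_jaw between 0.003 and 0.0155 m and angle between wedge_head's own z axis and vertical below 0.07 rad and angle between the y axis of wedge_head and the y axis of vice, either way round below 0.12 rad and y of block_center in the frame of vice between -0.0365 and -0.0335 m and x of block_center in the frame of vice between -0.012 and 0.012 m and z of block_center in the frame of vice between 0.034 and 0.04 m and contact force between wedge and taper_jaw above 3 N and contact force between doming_block and solid_jaw above 2 N and contact force between wedge and vice below 1 N and contact force between any of the fingers, the arm and wedge above 2 N and linear speed of wedge below 0.02 m/s); the arm keeps its last pose, push and grip.
It fails at once if a bystander tool is moved by more than 40 mm (distance of any of punch, screwdriver, tweezers, pliers from where it was at the start of the episode above 0.04 m).
It fails at once if the doming block is lifted or tipped in the vice (z of block_center in the frame of vice above 0.047 m or angle between block_center's own z axis and vertical above 0.3 rad).
It also fails if it takes over 72 s, if anything falls off the work surface, if the arm or the gripper's body presses on something with over 40 N, if the wrist force passes 120 N, or if a joint passes its speed limit or range.

## Working session

There is one attempt and no reset: what is moved stays moved. The work goes in short steps, Python scripts to look and compute and a tool call to move; the robot and the scene stay as the last step left them, time stands still between calls to the robot, and variables do not carry over. Pictures are saved under pics/ and viewed, about 8 in all and at most 12, crops included, and the job is handed in when it is done.

Besides the shell and the picture viewer there is one more tool, called as a command line: name --pt "numbers of a row" for each row, then --argument value for the rest. carry_out: Moves the arm, as the interface text tells. Its arguments: {"type":"object","properties":{"rows":{"type":"array"},"hand":{"type":"number"}},"required":["rows"]}

```bash
ls; mkdir -p pics
python3 - <<'E'
from plant import *
import cv2
for n in("scene","top"):
    cv2.imwrite(f"pics/{n}0.png",capture(n)[:,:,::-1]); c=camera_info(n); print(n,c)
print(get_obs())
E
```

```text
pics
scene {'camera_matrix': array([[394.68929186,   0.        , 279.87739961],
       [  0.        , 394.68929186, 206.67658301],
       [  0.        ,   0.        ,   1.        ]]), 'pose': array([[ 4.53237716e-01, -6.72956382e-01,  5.84555626e-01,
         9.35509887e+00],
       [-8.91349669e-01, -3.35943558e-01,  3.04364407e-01,
        -7.10982528e+01],
       [-8.44627354e-03, -6.58992893e-01, -7.52101740e-01,
         7.44203765e+02],
       [ 0.00000000e+00,  0.00000000e+00,  0.00000000e+00,
         1.00000000e+00]])}
top {'camera_matrix': array([[503.40001998,   0.        , 277.43200103],
       [  0.        , 503.40001998, 208.64860386],
       [  0.        ,   0.        ,   1.        ]]), 'pose': array([[-4.32687326e-02, -9.73470584e-01,  2.24683865e-01,
         2.57345400e+02],
       [-9.99063163e-01,  4.23366256e-02, -8.96698642e-03,
         1.88227856e+02],
       [-7.83259167e-04, -2.24861363e-01, -9.74390453e-01,
         1.14577954e+03],
       [ 0.00000000e+00,  0.00000000e+00,  0.00000000e+00,
         1.00000000e+00]])}
{'time': 0.1, 'joint_positions': array([ 1.11896950e+00,  3.42673507e-01,  1.52492074e+00, -2.39265694e-05,
        1.27541757e+00, -1.45979405e-01]), 'dq': array([-0.00184915, -0.00020942, -0.00300463, -0.00320651,  0.00200713,
       -0.00107218]), 'tau': array([ 1.24821512e-03, -4.32009244e+01, -2.44694209e+01,  7.17629911e-02,
        5.26306266e-02, -5.10241057e-05]), 'tool_pos': array([157.89058738, 500.3075042 , 226.10411194]), 'tcp_rot': array([ 3.01173435,  1.56937698, -2.00649507]), 'contact_force': array([ 0.07854663, -0.26554911,  0.54892567]), 'moment': array([-0.01740517,  0.01739183,  0.05071722]), 'grip_width': 91.7742400174452}
```

View pics/scene0.png

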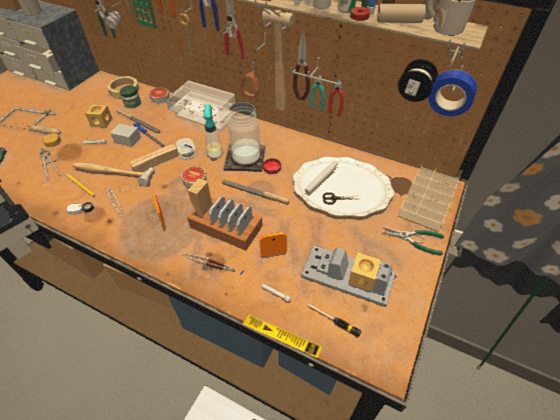

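View pics/top0.png

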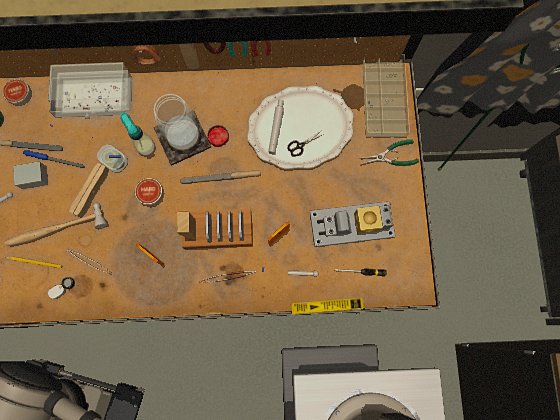

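The scene view shows the rack around (226,220) with four grey plates and the wooden wedge at its left end, and the vice around (349,273) with the brass block. The top view puts the rack at (217,228) and the vice at (352,223). The orange upright plate at scene (273,245) / top (280,233) is the look-alike. Next I'll enlarge both.

Run:
```python
import cv2,numpy as np
s=cv2.imread("pics/scene0.png");t=cv2.imread("pics/top0.png")
r=lambda im,x,y,w,h,W,H:cv2.resize(im[y:y+h,x:x+w],(W,H),interpolation=cv2.INTER_CUBIC)
a=np.hstack([r(t,170,195,100,65,400,260),r(t,302,195,100,65,400,260)])
b=np.hstack([r(s,180,172,100,80,400,320),r(s,300,233,100,80,400,320)])
cv2.imwrite("pics/crop0.png",np.vstack([a,b]))
```

```text
(no output)
```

View pics/crop0.png

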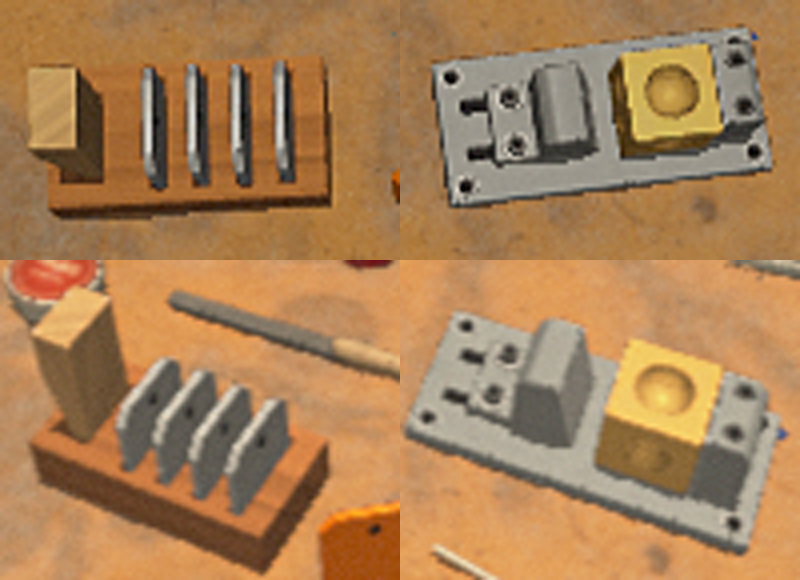

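The crop confirms the layout. The rack runs along world y with the wedge at +y and four grey plates. The vice has its taper jaw to the left (+y) and the solid jaw to the right. I'll fit poses by projecting wireframes onto image gradients in each camera.

```bash
cat > h.py <<'E'
import cv2,numpy as np
from scipy.optimize import minimize
from scipy.spatial.transform import Rotation as R
from plant import *
def proj(n,P):
    c=camera_info(n);T=np.linalg.inv(c["pose"]);p=np.atleast_2d(P)@T[:3,:3].T+T[:3,3]
    q=p@c["camera_matrix"].T;return q[:,:2]/q[:,2:]
def ray(n,uv,z):
    c=camera_info(n);d=c["pose"][:3,:3]@np.linalg.solve(c["camera_matrix"],[*uv,1]);o=c["pose"][:3,3]
    return o+d*(z-o[2])/d[2]
def place(q,P):
    P=np.asarray(P,float);c,s=np.cos(q[2]),np.sin(q[2])
    return np.c_[q[0]+c*P[:,0]-s*P[:,1],q[1]+s*P[:,0]+c*P[:,1],P[:,2]]
def box(x0,x1,y0,y1,z0,z1):
    v=lambda i,j,k:((x0,x1)[i],(y0,y1)[j],(z0,z1)[k])
    t=[(v(0,0,1),v(1,0,1)),(v(1,0,1),v(1,1,1)),(v(1,1,1),v(0,1,1)),(v(0,1,1),v(0,0,1))]
    return t
def grad(im):
    g=cv2.GaussianBlur(im,(0,0),.8).astype(float)
    return np.sqrt(sum(cv2.Sobel(g,cv2.CV_64F,a,b).sum(2)**2*0+(cv2.Sobel(g,cv2.CV_64F,a,b)**2).sum(2) for a,b in((1,0),(0,1))))
def score(n,G,q,E):
    t=np.linspace(.03,.97,40)[:,None];s=0
    for a,b in E:
        p=proj(n,place(q,(1-t)*np.array(a)+t*np.array(b))).astype(np.float32)
        s+=cv2.remap(G.astype(np.float32),p[:,:1],p[:,1:],cv2.INTER_LINEAR).mean()
    return s/len(E)
def fit(n,G,q0,E):
    best=None
    for d in np.random.default_rng(0).normal(size=(12,3))*[4,4,.03]:
        r=minimize(lambda q:-score(n,G,q*[1,1,.01],E),(np.array(q0)+d)*[1,1,100],method="Nelder-Mead",options=dict(initial_simplex=None))
        if best is None or r.fun<best.fun:best=r
    return best.x*[1,1,.01],-best.fun
def draw(n,im,q,E,col,k,off):
    for a,b in E:
        p=(proj(n,place(q,[a,b]))-off+.5)*k-.5
        cv2.line(im,*[tuple(int(round(v*16)) for v in r) for r in p],col,1,cv2.LINE_AA,4)
E
cat > m.py <<'E'
from h import *
S={n:cv2.imread(f"pics/{n}0.png") for n in("scene","top")}
px=lambda u,v,ox,oy:((u+.5)/4-.5+ox,(v+.5)/4-.5+oy)
A=[ray("top",px(*p,302,195),12) for p in((32,64),(355,28),(371,163),(52,201))]
print(np.round(A,1)); c=np.mean(A,0); d=A[0]-A[1]; yaw=np.arctan2(-d[0],d[1]); v0=[c[0],c[1],yaw];print("v0",v0)
B=np.mean([ray("top",px(*p,302,195),62) for p in((212,55),(313,45),(322,137),(228,150))],0);print("block",B)
k=[ray("top",px(*p,170,195),34) for p in((326,56),(331,202),(50,206))];print(np.round(k,1))
d=k[2]-k[1];c=(k[0]+k[2])/2;r0=[c[0],c[1],np.arctan2(-d[0],d[1])];print("r0",r0)
VE=box(-42,42,-93,93,0,12)+box(-25,25,-60,-10,12,62)
RE=box(-40,40,-78,78,0,34)
RE=[RE[0],RE[3]]+[((-40,-78,0),(-40,78,0))]
for y in(-56,-32,-8,16):
    RE+=[((-20,y-3*s,78),(20,y-3*s,78)) for s in(1,-1)]+[((-30,y+3*s,34),(-30,y+3*s,68)) for s in(-1,)]
for n in S:
    G=np.minimum(grad(S[n]),250)
    print(n,"vice",*fit(n,G,v0,VE),"rack",*fit(n,G,r0,RE))
E
python3 m.py
```

```text
[[510.9 103.7  12. ]
 [524.1 -84.5  12. ]
 [444.6 -86.2  12. ]
 [430.7  97.   12. ]]
v0 [np.float64(477.563800100079), np.float64(7.482179566173606), np.float64(0.07015038727679955)]
block [475.7486181  -21.51417455  62.        ]
[[516.4 237.6  34. ]
 [432.8 237.4  34. ]
 [437.3 393.9  34. ]]
r0 [np.float64(476.82890895817917), np.float64(315.7388884465972), np.float64(-0.02903470937500542)]Traceback (most recent call last):
  File "m.py", line 16, in <module>
    print(n,"vice",*fit(n,G,v0,VE),"rack",*fit(n,G,r0,RE))
                    ~~~^^^^^^^^^^^
  File "h.py", line 30, in fit
    r=minimize(lambda q:-score(n,G,q*[1,1,.01],E),(np.array(q0)+d)*[1,1,100],method="Nelder-Mead",options=dict(initial_simplex=None))
    res = _minimize_neldermead(fun, x0, args, callback, bounds=bounds,
                               **options)
    fxr = func(xr)
    fx = function(np.copy(x), *(wrapper_args + args))
  File "h.py", line 30, in <lambda>
    r=minimize(lambda q:-score(n,G,q*[1,1,.01],E),(np.array(q0)+d)*[1,1,100],method="Nelder-Mead",options=dict(initial_simplex=None))
                         ~~~~~^^^^^^^^^^^^^^^^^^^
  File "h.py", line 24, in score
    p=proj(n,place(q,(1-t)*np.array(a)+t*np.array(b))).astype(np.float32)
      ~~~~^^^^^^^^^^^^^^^^^^^^^^^^^^^^^^^^^^^^^^^^^^^^
  File "h.py", line 6, in proj
    c=camera_info(n);T=np.linalg.inv(c["pose"]);p=np.atleast_2d(P)@T[:3,:3].T+T[:3,3]
ValueError: time passes only in moves, steps and waits
```

```bash
python3 - <<'E'
s=open("h.py").read()
s=s.replace("def proj","import functools\ncamera_info=functools.cache(camera_info)\ndef proj",1).replace("from scipy.spatial.transform import Rotation as R\nfrom plant import *","from plant import *\nfrom scipy.spatial.transform import Rotation as R")
s=s.replace('options=dict(initial_simplex=None)','options=dict(xatol=.05,fatol=.01)')
open("h.py","w").write(s)
open("m.py","a").write('''
E
''')
m=open("m.py").read().replace("\nE\n","")
m=m.replace('    print(n,"vice",*fit(n,G,v0,VE),"rack",*fit(n,G,r0,RE))','''    v,a=fit(n,G,v0,VE);r,b=fit(n,G,r0,RE);print(n,"vice",v.round(3),a,"rack",r.round(3),b)
    for nm,q,E,o in(("v",v,VE,dict(scene=(296,235),top=(302,195))),("r",r,RE,dict(scene=(180,172),top=(170,195)))):
        x,y=o[n];im=cv2.resize(S[n][y:y+72,x:x+100],None,fx=4,fy=4,interpolation=cv2.INTER_CUBIC);draw(n,im,q,E,(255,0,255),4,o[n]);out.append(im)
cv2.imwrite("pics/ov.png",np.vstack([np.hstack(out[:2]),np.hstack(out[2:])]))''').replace("for n in S:","out=[]\nfor n in S:")
open("m.py","w").write(m)
E
python3 m.py
```

```text
File "<stdin>", line 5
    open("m.py","a").write('''
                           ^
SyntaxError: unterminated triple-quoted string literal (detected at line 5)
bash: syntax error near unexpected token `('
bash: `m=m.replace('    print(n,"vice",*fit(n,G,v0,VE),"rack",*fit(n,G,r0,RE))','''    v,a=fit(n,G,v0,VE);r,b=fit(n,G,r0,RE);print(n,"vice",v.round(3),a,"rack",r.round(3),b)'
```

```bash
cat > ed.py <<'E'
s=open("h.py").read()
s=s.replace("def proj","import functools\ncamera_info=functools.cache(camera_info)\ndef proj",1).replace("from scipy.spatial.transform import Rotation as R\nfrom plant import *","from plant import *\nfrom scipy.spatial.transform import Rotation as R")
s=s.replace('options=dict(initial_simplex=None)','options=dict(xatol=.05,fatol=.01)')
open("h.py","w").write(s)
m=open("m.py").read()
m=m.replace('    print(n,"vice",*fit(n,G,v0,VE),"rack",*fit(n,G,r0,RE))','''    v,a=fit(n,G,v0,VE);r,b=fit(n,G,r0,RE);print(n,"vice",v.round(3),a,"rack",r.round(3),b)
    for nm,q,E,o in(("v",v,VE,dict(scene=(296,235),top=(302,195))),("r",r,RE,dict(scene=(180,172),top=(170,195)))):
        x,y=o[n];im=cv2.resize(S[n][y:y+72,x:x+100],None,fx=4,fy=4,interpolation=cv2.INTER_CUBIC);draw(n,im,q,E,(255,0,255),4,o[n]);out.append(im)
cv2.imwrite("pics/ov.png",np.vstack([np.hstack(out[:2]),np.hstack(out[2:])]))''').replace("for n in S:","out=[]\nfor n in S:")
open("m.py","w").write(m)
E
python3 ed.py; python3 m.py
```

```text
[[510.9 103.7  12. ]
 [524.1 -84.5  12. ]
 [444.6 -86.2  12. ]
 [430.7  97.   12. ]]
v0 [np.float64(477.563800100079), np.float64(7.482179566173606), np.float64(0.07015038727679955)]
block [475.7486181  -21.51417455  62.        ]
[[516.4 237.6  34. ]
 [432.8 237.4  34. ]
 [437.3 393.9  34. ]]
r0 [np.float64(476.82890895817917), np.float64(315.7388884465972), np.float64(-0.02903470937500542)]
scene vice [4.74783e+02 1.06280e+01 6.80000e-02] 199.46617126464844 rack [ 4.72676e+02  3.19569e+02 -1.40000e-02] 237.91250610351562
top vice [4.7611e+02 1.0292e+01 6.6000e-02] 223.87660217285156 rack [ 4.76752e+02  3.12955e+02 -1.80000e-02] 233.50662231445312
```

View pics/ov.png

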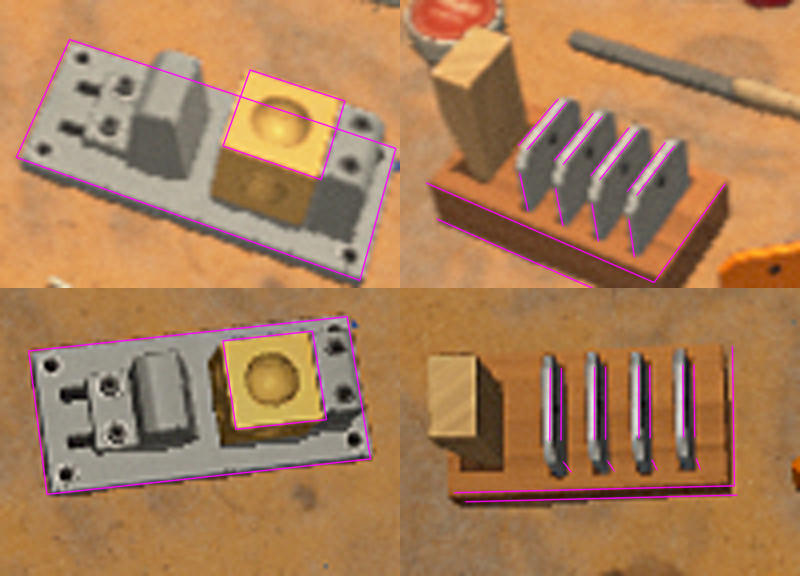

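Vice fits agree between cameras within 1.5 mm, and the overlay sits on the base and block edges. The rack fit in the top view is about 2 px off the plates' bright top faces, which is a local optimum. I'll refit with both cameras jointly.

```bash
cat > m2.py <<'E'
from h import *
S={n:cv2.imread(f"pics/{n}0.png") for n in("scene","top")}
G={n:np.minimum(grad(S[n]),200) for n in S}
rim=box(-40,40,-78,78,0,34);RE=[rim[0],rim[3]]
PE=[]
for y in(-56,-32,-8,16):
    PE+=[((-20,y+3,78),(20,y+3,78)),((-20,y-3,78),(20,y-3,78)),((-20,y-3,78),(-30,y-3,68)),((-20,y+3,78),(-30,y+3,68)),((-30,y+3,68),(-30,y+3,36)),((-30,y-3,68),(-30,y-3,36))]
f=lambda q,E,ns:sum(score(n,G[n],q,E) for n in ns)
best={}
for nm,E,ns in(("rim both",RE,S),("plates both",PE,S),("plates top",PE,["top"]),("plates scene",PE,["scene"]),("all",RE*4+PE,S)):
    c=[(f((x,y,w),E,ns),x,y,w) for x in np.arange(466,484,2) for y in np.arange(310,324,1.) for w in(-.04,-.02,0)]
    c.sort(reverse=True);b=None
    for q in c[:4]:
        r=minimize(lambda q:-f(q*[1,1,.01],E,ns),np.array(q[1:])*[1,1,100],method="Nelder-Mead",options=dict(xatol=.05,fatol=.05))
        if b is None or r.fun<b.fun:b=r
    print(nm,(b.x*[1,1,.01]).round(3),-b.fun);best[nm]=b.x*[1,1,.01]
out=[]
for n,o in(("scene",(180,172)),("top",(170,195))):
    x,y=o;im=cv2.resize(S[n][y:y+72,x:x+100],None,fx=4,fy=4,interpolation=cv2.INTER_CUBIC);draw(n,im,best["all"],RE+PE,(255,0,255),4,o);out.append(im)
# vice, with block/jaw foot guides every 2 mm on both z=12
v=[475.5,10.4,.067]
for n,o in(("scene",(325,240)),("top",(326,197))):
    x,y=o;im=cv2.resize(S[n][y:y+48,x:x+50],None,fx=8,fy=6,interpolation=cv2.INTER_CUBIC)
    for g in(8,12,16,20):
        for a,b,col in(((-22,-10+g,12),(22,-10+g,12),(255,0,255)),((-22,-10+g+12.5,62),(22,-10+g+12.5,62),(0,255,0))):
            p=(proj(n,place(v,[a,b]))-o+.5)*[8,6]-.5;cv2.line(im,*[tuple(int(round(t)) for t in r) for r in p],col,1)
    out.append(im)
cv2.imwrite("pics/ov2.png",np.vstack([np.hstack(out[:2]),np.hstack(out[2:])]))
E
python3 m2.py
```

```text
rim both [476.325 319.128  -0.   ] 387.5369873046875
plates both [472.285 317.815   0.   ] 381.78460693359375
plates top [ 4.83724e+02  3.17478e+02 -4.00000e-02] 197.940185546875
plates scene [472.978 318.707  -0.   ] 191.4990692138672
all [475.776 318.725   0.   ] 373.70404052734375
```

View pics/ov2.png

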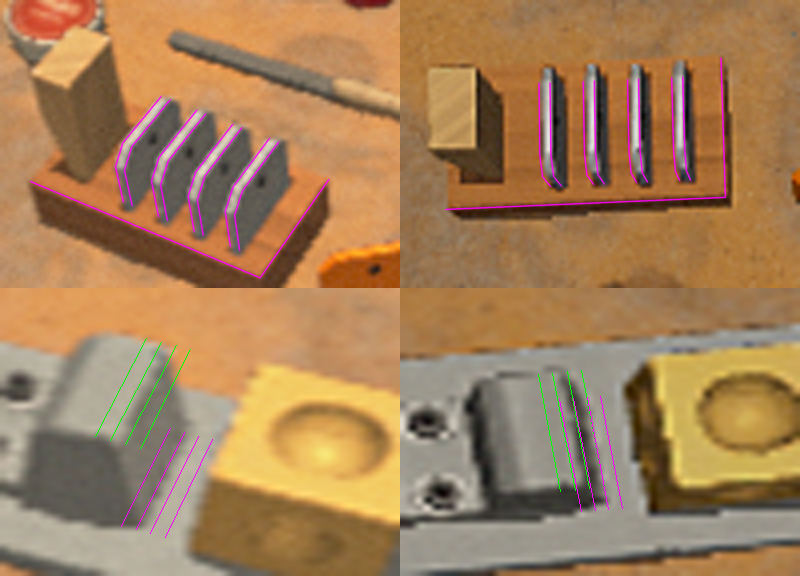

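Rack overlay now sits on all plate edges: rack at (475.8, 318.7), yaw ≈ 0. The taper foot falls between the 12 and 16 mm guides in both views (scene crop (143,527), top crop (606,505)), so the gap is about 13.5 mm, which means two plates with roughly 1.5 mm left. The grey plates in the rack at scene (212–270, 185–230) are the real ones. The orange plate standing alone outside the rack at scene (273,245) is the look-alike, so I won't touch it.

The plan is to grip each plate by its ends (along x), so that plates can stand face to face.

```bash
cat >> h.py <<'E'
V=np.array([475.5,10.4,.067]);K=np.array([475.8,318.7,-.005])
def st():
    o=get_obs();M=R.from_euler("xyz",o["tcp_rot"]).as_matrix()
    print("t",round(o["time"],2),"tcp",o["tool_pos"].round(1),"F",np.round(o["contact_force"],1),"w",round(o["grip_width"],1),"jaw ang deg",round(np.degrees(np.arctan2(M[1,2],M[0,2])),2),"tilt",M[:,0].round(3));return o
E
python3 - <<'E'
from h import *
st();
print("plates",place(K,[(0,y,0) for y in(-56,-32,-8,16)]).round(1)[:,:2])
px=lambda u,v,ox,oy:((u+.5)/4-.5+ox,(v+.5)/4-.5+oy)
for p in((28,68),(76,68),(78,150),(28,150)):print(ray("top",px(*p,170,195),111).round(1))
print("slot1",place(V,[(0,-4,0)]))
E
```

```text
t 0.1 tcp [157.9 500.3 226.1] F [ 0.1 -0.3  0.5] w 91.8 jaw ang deg 72.48 tilt [-0.001 -0.001 -1.   ]
plates [[475.5 262.7]
 [475.6 286.7]
 [475.8 310.7]
 [475.9 334.7]]
[498.8 391.2 111. ]
[497.7 365.9 111. ]
[453.7 365.  111. ]
[454.9 391.1 111. ]
slot1 [[475.76779954   6.40897464   0.        ]]
```

carry_out --pt "40 -30 0 -7" --pt "80 -60 0 -14" --pt "120 -90 0 -21" --pt "160 -120 0 -28" --pt "200 -150 0 -35" --pt "240 -180 0 -42" --pt "280 -210 0 -49" --pt "317.5 -237.6 0 -56" --pt "317.5 -237.6 0 -63" --pt "317.5 -237.6 -20 -70" --pt "317.5 -237.6 -50 -72.8" --pt "317.5 -237.6 -80 -72.8" --pt "317.5 -237.6 -110 -72.8" --pt "317.5 -237.6 -116 -72.8" --pt "317.5 -237.6 -116 -72.8" --hand 91.8

```text
time: 1.35
tool_pos: [473.9, 262.1, 108.1]
tcp_rot: [-2.869, 1.564, -2.875]
contact_force: [0.3, 0.0, 0.7]
grip_width: 91.7
```

Run:
```python
from h import *
st()
for n,(x,y) in(("scene",(180,160)),("top",(160,180))):
    cv2.imwrite(f"pics/a_{n}.png",capture(n)[:,:,::-1])
a=cv2.imread("pics/a_scene.png")[130:260,150:300];b=cv2.imread("pics/a_top.png")[160:290,150:300]
cv2.imwrite("pics/a.png",cv2.resize(np.hstack([a,b]),(800,347),interpolation=cv2.INTER_CUBIC))
```

```text
t 1.35 tcp [473.9 262.1 108.1] F [0.3 0.  0.7] w 91.7 jaw ang deg -0.33 tilt [-0.006 -0.002 -1.   ]
```

View pics/a.png

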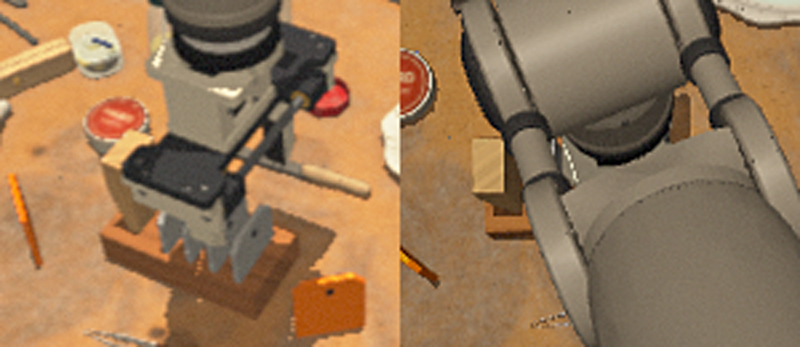

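The jaws straddle the plates along x, with the first plate at (250,245) in the left crop, just clear of the near finger. I'll descend and close on it.

carry_out --pt "1.6 0.6 -20 0" --pt "1.6 0.6 -40 0" --pt "1.6 0.6 -55 0" --pt "1.6 0.6 -64 0" --pt "1.6 0.6 -64 0" --pt "1.6 0.6 -64 0"

```text
time: 1.95
tool_pos: [478.4, 264.2, 48.5]
tcp_rot: [0.684, 1.569, 0.679]
contact_force: [-0.1, 0.2, 0.2]
grip_width: 91.6
```

carry_out --pt "0 0 0 0" --pt "0 0 0 0" --pt "0 0 0 0" --pt "0 0 0 0" --pt "0 0 0 0" --pt "0 0 0 0" --pt "0 0 0 0" --pt "0 0 0 0" --hand 40

```text
time: 2.62
tool_pos: [477.3, 264.1, 48.7]
tcp_rot: [2.044, 1.57, 2.039]
contact_force: [-5.5, -0.4, 5.4]
grip_width: 59.0
```

carry_out --pt "0 0 15 0" --pt "0 0 35 0" --pt "0 0 60 0" --pt "0 0 90 0" --pt "0 0 90 0" --pt "0 0 90 0" --pt "0 0 90 0"

```text
time: 3.2
tool_pos: [476.8, 263.8, 137.9]
tcp_rot: [2.811, 1.569, 2.806]
contact_force: [-0.1, 0.8, -1.1]
grip_width: 59.4
```

Run:
```python
from h import *
st()
```

```text
t 3.2 tcp [476.8 263.8 137.9] F [-0.1  0.8 -1.1] w 59.4 jaw ang deg -0.29 tilt [-0.001  0.    -1.   ]
```

carry_out --pt "-0.5 -25 0 1" --pt "-0.5 -60 0 2" --pt "-0.5 -95 0 3" --pt "-0.5 -130 0 4.1" --pt "-0.5 -165 0 4.1" --pt "-0.5 -200 0 4.1" --pt "-0.5 -230 0 4.1" --pt "-0.5 -250 -10 4.1" --pt "-0.5 -256 -20 4.1" --pt "-0.5 -256 -26 4.1" --pt "-0.5 -256 -26 4.1" --pt "-0.5 -256 -26 4.1" --pt "-0.5 -256 -26 4.1"

```text
time: 4.28
tool_pos: [476.3, 8.7, 111.8]
tcp_rot: [2.775, 1.569, 2.843]
contact_force: [0.3, -0.7, -1.2]
grip_width: 59.1
```

Run:
```python
from h import *
st()
for n in("scene","top"): cv2.imwrite(f"pics/b_{n}.png",capture(n)[:,:,::-1])
a=cv2.imread("pics/b_scene.png")[190:310,295:415];b=cv2.imread("pics/b_top.png")[170:290,295:415]
cv2.imwrite("pics/b.png",cv2.resize(np.hstack([a,b]),(800,400),interpolation=cv2.INTER_CUBIC))
```

```text
t 4.28 tcp [476.3   8.7 111.8] F [ 0.3 -0.7 -1.2] w 59.1 jaw ang deg 3.88 tilt [-0.002  0.001 -1.   ]
```

View pics/b.png

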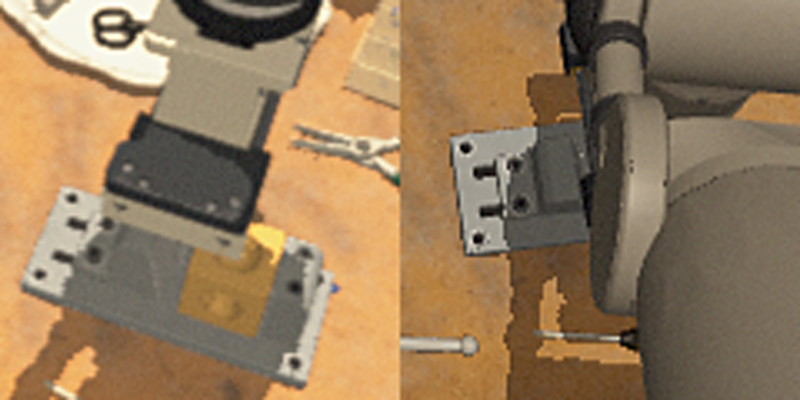

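The arm hides the plate, so this view is little help. I'll go by force instead and descend in stages.

carry_out --pt "-0.3 -1 -4 0" --pt "-0.3 -1 -8 0" --pt "-0.3 -1 -12 0" --pt "-0.3 -1 -16 0" --pt "-0.3 -1 -20 0" --pt "-0.3 -1 -25 0" --pt "-0.3 -1 -30 0" --pt "-0.3 -1 -30 0"

```text
time: 5.05
tool_pos: [475.6, 7.6, 81.1]
tcp_rot: [2.846, 1.568, 2.914]
contact_force: [-0.1, 0.5, -2.0]
grip_width: 59.2
```

carry_out --pt "0 0 -5 0" --pt "0 0 -10 0" --pt "0 0 -15 0" --pt "0 0 -19 0" --pt "0 0 -22 0" --pt "0 0 -24 0" --pt "0 0 -25.5 0" --pt "0 0 -25.5 0"

```text
time: 5.72
tool_pos: [475.5, 7.6, 55.3]
tcp_rot: [2.861, 1.568, 2.929]
contact_force: [-0.1, -0.1, -1.5]
grip_width: 59.4
```

Plate bottom is about 0.7 mm above the base with no contact. Now I'll lower it the last bit and push towards the block.

carry_out --pt "0 0 -1 0" --pt "0 0 -2 0" --pt "0 0 -2 0" --pt "0 0 -2 0"

```text
time: 6.05
tool_pos: [475.8, 7.6, 54.6]
tcp_rot: [2.874, 1.569, 2.942]
contact_force: [-3.3, 0.3, 11.4]
grip_width: 59.1
```

carry_out --pt "0 -0.5 0 0" --pt "0 -1 0 0" --pt "0 -1.5 0 0" --pt "0 -2 0 0" --pt "0 -2 0 0"

```text
time: 6.47
tool_pos: [475.9, 6.6, 54.7]
tcp_rot: [2.133, 1.568, 2.2]
contact_force: [0.3, 7.8, 2.6]
grip_width: 59.4
```

carry_out --pt "0 -0.5 0 0" --pt "0 -1 0 0" --pt "0 -1.5 0 0" --pt "0 -2 0 0" --pt "0 -2 0 0"

```text
time: 6.88
tool_pos: [475.9, 6.5, 54.7]
tcp_rot: [1.763, 1.565, 1.829]
contact_force: [1.5, 13.8, 3.0]
grip_width: 59.4
```

Base found at TCP z 54.7. Plate 1 is tight against the block and solid jaw at TCP y 6.5, where the force rises without motion. I'll release and go for plate 2.

carry_out --pt "0 0 0 0" --pt "0 0 0 0" --pt "0 0 0 0" --pt "0 0 0 0" --pt "0 0 10 0" --pt "0 0 30 0" --pt "0 0 60 0" --pt "0 0 85 0" --pt "0 30 85 0" --pt "0 65 85 -1" --pt "0 100 85 -2" --pt "0 135 85 -3" --pt "0 170 85 -4.1" --pt "0 205 85 -4.1" --pt "0 240 85 -4.1" --pt "0 270 85 -4.1" --pt "0 281.6 85 -4.1" --pt "0 281.6 85 -4.1" --pt "0 281.6 85 -4.1" --hand 85

```text
time: 8.47
tool_pos: [475.8, 287.6, 139.4]
tcp_rot: [1.919, 1.566, 1.914]
contact_force: [0.7, 0.5, -0.3]
grip_width: 85.0
```

Run:
```python
from h import *
st()
for n in("scene","top"): cv2.imwrite(f"pics/c_{n}.png",capture(n)[:,:,::-1])
a=cv2.imread("pics/c_scene.png")[235:315,295:405];b=cv2.imread("pics/c_top.png")[190:270,300:410]
cv2.imwrite("pics/c.png",cv2.resize(np.hstack([a,b]),(800,291),interpolation=cv2.INTER_CUBIC))
```

```text
t 8.47 tcp [475.8 287.6 139.4] F [ 0.7  0.5 -0.3] w 85.0 jaw ang deg -0.25 tilt [-0.002  0.004 -1.   ]
```

View pics/c.png

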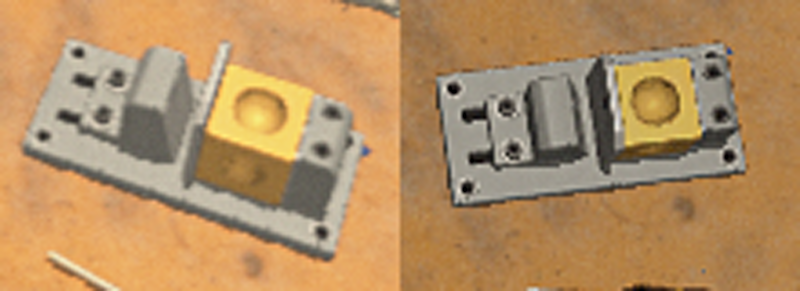

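Plate 1 stands upright against the block (left crop (215,110), right crop (610,115)), with room left beside the taper jaw. On to plate 2.

carry_out --pt "1 0.5 -25 0" --pt "1 0.5 -50 0" --pt "1 0.5 -70 0" --pt "1 0.5 -85 0" --pt "1 0.5 -91 0" --pt "1 0.5 -91 0" --pt "1 0.5 -91 0"

```text
time: 9.15
tool_pos: [477.6, 286.3, 49.1]
tcp_rot: [1.818, 1.566, 1.81]
contact_force: [0.1, -0.6, 0.7]
grip_width: 84.7
```

carry_out --pt "0 0 0 0" --pt "0 0 0 0" --pt "0 0 0 0" --pt "0 0 0 0" --pt "0 0 0 0" --pt "0 0 0 0" --pt "0 0 0 0" --hand 40

```text
time: 9.73
tool_pos: [477.1, 286.4, 49.7]
tcp_rot: [1.957, 1.566, 1.949]
contact_force: [-3.9, -0.0, 4.9]
grip_width: 59.2
```

carry_out --pt "0 0 20 0" --pt "0 0 50 0" --pt "0 0 90 0" --pt "-1.5 -25 95 1" --pt "-1.5 -60 95 2" --pt "-1.5 -95 95 3" --pt "-1.5 -130 95 4.1" --pt "-1.5 -165 95 4.1" --pt "-1.5 -200 95 4.1" --pt "-1.5 -235 95 4.1" --pt "-1.5 -260 95 4.1" --pt "-1.5 -273.6 95 4.1" --pt "-1.5 -273.6 95 4.1" --pt "-1.5 -273.6 95 4.1" --pt "-1.5 -273.6 95 4.1"

```text
time: 10.98
tool_pos: [475.5, 13.5, 144.5]
tcp_rot: [1.955, 1.566, 2.019]
contact_force: [0.1, 0.0, -1.4]
grip_width: 59.3
```

```bash
python3 -c "
from h import *
st()"
```

```text
t 10.98 tcp [475.5  13.5 144.5] F [ 0.1  0.  -1.4] w 59.3 jaw ang deg 3.67 tilt [-0.002  0.005 -1.   ]
```

carry_out --pt "0 -0.5 -8 0.2" --pt "0 -0.5 -16 0.2" --pt "0 -0.5 -22 0.2" --pt "0 -0.5 -28 0.2" --pt "0 -0.5 -33 0.2" --pt "0 -0.5 -38 0.2" --pt "0 -0.5 -38 0.2"

```text
time: 11.57
tool_pos: [474.9, 13.1, 105.4]
tcp_rot: [2.207, 1.564, 2.275]
contact_force: [-0.5, 0.0, -1.2]
grip_width: 59.3
```

carry_out --pt "0 0 -4 0" --pt "0 0 -8 0" --pt "0 0 -12 0" --pt "0 0 -16 0" --pt "0 0 -20 0" --pt "0 0 -24 0" --pt "0 0 -28 0" --pt "0 0 -28 0"

```text
time: 12.23
tool_pos: [474.4, 13.2, 76.6]
tcp_rot: [2.338, 1.563, 2.406]
contact_force: [-0.2, -0.8, -1.9]
grip_width: 59.7
```

carry_out --pt "1 -0.7 -1 0" --pt "1 -1.5 -3 0" --pt "1 -1.5 -5 0" --pt "1 -1.5 -8 0" --pt "1 -1.5 -11 0" --pt "1 -1.5 -13 0" --pt "1 -1.5 -13 0"

```text
time: 12.82
tool_pos: [475.6, 11.6, 63.9]
tcp_rot: [2.278, 1.564, 2.346]
contact_force: [-1.8, -0.1, 2.3]
grip_width: 59.9
```

carry_out --pt "0 0 -1.5 0" --pt "0 0 -3 0" --pt "0 0 -4.5 0" --pt "0 0 -6 0" --pt "0 0 -7 0" --pt "0 0 -7 0"

```text
time: 13.32
tool_pos: [475.7, 11.6, 57.7]
tcp_rot: [2.225, 1.564, 2.293]
contact_force: [-3.5, 1.3, 11.0]
grip_width: 59.4
```

carry_out --pt "0 0 -1 0" --pt "0 0 -2 0" --pt "0 0 -3 0" --pt "0 0 -3 0"

```text
time: 13.65
tool_pos: [475.8, 11.6, 55.8]
tcp_rot: [2.12, 1.565, 2.188]
contact_force: [-3.9, 0.1, 13.9]
grip_width: 59.8
```

carry_out --pt "0 -0.5 0 0" --pt "0 -1 0 0" --pt "0 -1.5 0 0" --pt "0 -1.5 0 0"

```text
time: 13.98
tool_pos: [475.7, 11.4, 55.9]
tcp_rot: [1.952, 1.563, 2.019]
contact_force: [-1.6, 9.5, 4.3]
grip_width: 59.8
```

Plate 2 is on the base and tight. I'll measure what's left by pushing towards the taper jaw until it touches.

carry_out --pt "0 0.5 0 0" --pt "0 1 0 0" --pt "0 1.5 0 0" --pt "0 2 0 0" --pt "0 2.5 0 0" --pt "0 2.5 0 0"

```text
time: 14.48
tool_pos: [475.7, 13.7, 55.9]
tcp_rot: [1.972, 1.564, 2.039]
contact_force: [-1.8, -3.6, 3.0]
grip_width: 59.4
```

carry_out --pt "0 0.5 0 0" --pt "0 1 0 0" --pt "0 1.5 0 0" --pt "0 2 0 0" --pt "0 2 0 0"

```text
time: 14.9
tool_pos: [475.6, 15.8, 55.8]
tcp_rot: [1.979, 1.564, 2.046]
contact_force: [-0.8, -3.6, 2.3]
grip_width: 59.8
```

carry_out --pt "0 0.5 0 0" --pt "0 1 0 0" --pt "0 1.5 0 0" --pt "0 2 0 0" --pt "0 2 0 0"

```text
time: 15.32
tool_pos: [475.5, 17.9, 55.7]
tcp_rot: [2.005, 1.563, 2.072]
contact_force: [-1.3, -3.6, 0.1]
grip_width: 59.3
```

carry_out --pt "0 0.5 0 0" --pt "0 1 0 0" --pt "0 1.5 0 0" --pt "0 2 0 0" --pt "0 2 0 0"

```text
time: 15.73
tool_pos: [475.5, 20.1, 55.6]
tcp_rot: [2.027, 1.563, 2.094]
contact_force: [0.2, -3.0, -1.9]
grip_width: 59.3
```

That's 8.7 mm of travel at a steady 3 N. Either the plate is tilting in the grip with its foot already at the jaw, or the gap is larger than I measured. I'll push back tight, release, rise and look.

carry_out --pt "0 -1 0 0" --pt "0 -2 0 0" --pt "0 -3 0 0" --pt "0 -4 0 0" --pt "0 -5 0 0" --pt "0 -6 0 0" --pt "0 -7 0 0" --pt "0 -8 0 0" --pt "0 -9 0 0" --pt "0 -10 0 0" --pt "0 -11 0 0" --pt "0 -11 0 0" --pt "0 -11 0 0"

```text
time: 16.82
tool_pos: [475.8, 11.3, 55.7]
tcp_rot: [1.774, 1.56, 1.84]
contact_force: [2.3, 16.6, 2.0]
grip_width: 60.0
```

Back at y 11.3 with 16.6 N, so the stack is tight again. Now I'll release and go up towards the rack.

carry_out --pt "0 0 0 0" --pt "0 0 0 0" --pt "0 0 0 0" --pt "0 0 0 0" --pt "0 0 10 0" --pt "0 0 30 0" --pt "0 0 60 0" --pt "0 0 90 0" --pt "0 30 90 0" --pt "0 65 90 -1" --pt "0 100 90 -2" --pt "0 135 90 -3" --pt "0 170 90 -4.1" --pt "0 205 90 -4.1" --pt "0 240 90 -4.1" --pt "0 270 90 -4.1" --pt "1.5 299.5 90 -4.1" --pt "1.5 299.5 90 -4.1" --pt "1.5 299.5 90 -4.1" --hand 85

```text
time: 18.4
tool_pos: [477.0, 311.4, 145.2]
tcp_rot: [1.839, 1.561, 1.836]
contact_force: [0.3, -0.3, -0.2]
grip_width: 85.2
```

Run:
```python
from h import *
st()
for n in("scene","top"): cv2.imwrite(f"pics/d_{n}.png",capture(n)[:,:,::-1])
a=cv2.imread("pics/d_scene.png")[243:293,310:376];b=cv2.imread("pics/d_top.png")[197:247,325:391]
cv2.imwrite("pics/d.png",cv2.resize(np.hstack([a,b]),(800,303),interpolation=cv2.INTER_CUBIC))
```

```text
t 18.4 tcp [477.  311.4 145.2] F [ 0.3 -0.3 -0.2] w 85.2 jaw ang deg -0.16 tilt [-0.003  0.009 -1.   ]
```

View pics/d.png

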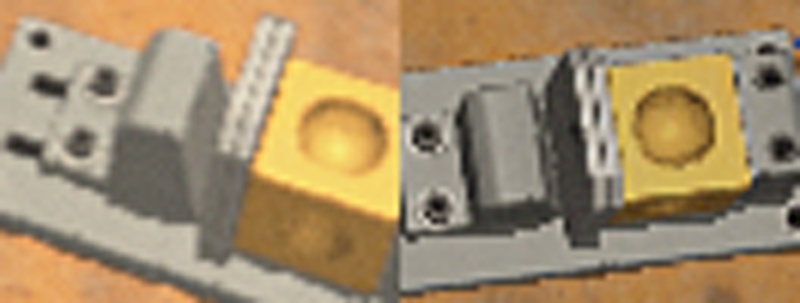

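Run:
```python
from h import *
for n,o,pl,jw in(("scene",(310,243),(199,257),(193,222)),("top",(325,197),(172,245),(153,214))):
    c=[]
    for nm,p in(("plate",pl),("jaw",jw)):
        w=ray(n,(np.array(p)+.5)/6.06-.5+o,12)-[V[0],V[1],0];cs,s=np.cos(V[2]),np.sin(V[2])
        print(n,nm,round(cs*w[0]+s*w[1],1),round(-s*w[0]+cs*w[1],1))
# line scan of scene & top between plate outer face and jaw foot along vice y at x=-15,0 ,z=12: sampling grid
S={n:cv2.imread(f"pics/d_{n}.png") for n in("scene","top")}
for n in S:
    for x in(-21,-18,-10):
        ys=np.arange(-2,22,1.);p=proj(n,place(V,[(x,y,12) for y in ys])).astype(np.float32)
        print(n,x,cv2.remap(cv2.cvtColor(S[n],cv2.COLOR_BGR2GRAY),p[:,:1],p[:,1:],cv2.INTER_LINEAR).ravel().astype(int))
```

```text
scene plate -33.2 0.6
scene jaw -20.7 6.7
top plate -30.6 0.2
top jaw -18.1 5.6
scene -21 [103 104 105 105 108 112 122 127 127 122 112 103 102 101  99  98  97  94
  93  95  98  99  98  98]
scene -18 [105 103 103 105 108 107 105 106 109 105  96  94  95  95  95  94  96  98
  96  95  95  95  95  95]
scene -10 [103 101 100 105 110 110 110 112 114 118 123 125 119 112 105  98  96  95
  96  98 100 100 101 101]
top -21 [ 61  60  55  49 100 154 161 150 132 109  87  90  91  87  76  68  67  66
  66  66  67  70  72  74]
top -18 [59 58 59 62 68 73 67 61 58 56 55 54 54 55 57 57 58 58 58 57 57 56 55 54]
top -10 [ 63  60  61  62  66  77  89  81  75  89 115 133 141 149 134 118 125 145
 158 162 164 163 161 162]
```

Two plates are upright and flat against the block. The direct reading of the remaining gap at the foot is about 5.5–6 mm, too close to one plate's thickness to call. I'll refine it with a fit in both cameras.

```bash
cat > m3.py <<'E'
from h import *
S={n:cv2.imread(f"pics/d_{n}.png") for n in("scene","top")}
E=box(-42,42,-93,93,0,12)
E=[E[0],E[2],E[3]]+box(-25,25,-60,-10,12,62)
PL=[((-20,2,84),(20,2,84)),((-20,2,84),(-30,2,74)),((-30,2,74),(-30,2,14)),((-30,-10,74),(-30,-10,64)),((-20,-10,84),(20,-10,84))]
for n in S:
    G=np.minimum(grad(S[n]),200)
    v,a=fit(n,G,V,E+PL);print(n,v.round(2),round(a))
    # shift of plates' outer face alone and jaw lines, along y
    sc=lambda L,d:score(n,G,v,[((x1,y1+d,z1),(x2,y2+d,z2)) for (x1,y1,z1),(x2,y2,z2) in L])
    O=[((-30,2,72),(-30,2,14)),((-20,2,84),(-30,2,74))] if n=="scene" else [((-30,2,12),(-22,2,12)),((-20,2,84),(20,2,84))]
    print(" outer face",[round(sc(O,d)) for d in np.arange(-3,3.1,.5)])
    for nm,L in(("side",[((-22,2,13),(-22,13,57))]),("foot",[((-21,2,12),(-8,2,12))]),("foot+x",[((8,2,12),(21,2,12))])):
        print(" ",nm,{float(d):round(sc(L,d)) for d in np.arange(1,10,.5)})
    K2=8;o=(322,243) if n=="scene" else (338,203)
    im=cv2.resize(S[n][o[1]:o[1]+50,o[0]:o[0]+50],None,fx=K2,fy=K2,interpolation=cv2.INTER_CUBIC)
    draw(n,im,v,PL,(255,0,255),K2,o)
    for d,c in((3,(255,0,0)),(5,(0,255,0)),(7,(0,0,255))):draw(n,im,v,[((-22,2+d,12),(-22,14.5+d,62)),((-22,2+d,12),(22,2+d,12))],c,K2,o)
    out=im if n=="scene" else np.hstack([out,im])
cv2.imwrite("pics/e.png",out)
E
python3 m3.py
```

```text
scene [4.7471e+02 1.0670e+01 7.0000e-02] 182
 outer face [80, 88, 99, 114, 129, 140, 147, 150, 151, 151, 147, 138, 125]
  side {1.0: 113, 1.5: 123, 2.0: 131, 2.5: 134, 3.0: 133, 3.5: 129, 4.0: 120, 4.5: 110, 5.0: 98, 5.5: 85, 6.0: 73, 6.5: 63, 7.0: 53, 7.5: 46, 8.0: 40, 8.5: 37, 9.0: 35, 9.5: 33}
  foot {1.0: 73, 1.5: 75, 2.0: 77, 2.5: 79, 3.0: 82, 3.5: 85, 4.0: 86, 4.5: 90, 5.0: 93, 5.5: 98, 6.0: 103, 6.5: 109, 7.0: 117, 7.5: 122, 8.0: 123, 8.5: 121, 9.0: 116, 9.5: 109}
  foot+x {1.0: 149, 1.5: 148, 2.0: 151, 2.5: 157, 3.0: 165, 3.5: 173, 4.0: 179, 4.5: 182, 5.0: 183, 5.5: 184, 6.0: 180, 6.5: 172, 7.0: 160, 7.5: 142, 8.0: 120, 8.5: 98, 9.0: 75, 9.5: 56}
top [4.773e+02 1.036e+01 5.000e-02] 184
 outer face [153, 164, 174, 185, 193, 197, 199, 200, 200, 200, 198, 191, 183]
  side {1.0: 137, 1.5: 145, 2.0: 153, 2.5: 159, 3.0: 164, 3.5: 167, 4.0: 169, 4.5: 170, 5.0: 170, 5.5: 169, 6.0: 167, 6.5: 166, 7.0: 163, 7.5: 160, 8.0: 156, 8.5: 152, 9.0: 149, 9.5: 146}
  foot {1.0: 117, 1.5: 117, 2.0: 117, 2.5: 122, 3.0: 133, 3.5: 148, 4.0: 162, 4.5: 173, 5.0: 178, 5.5: 179, 6.0: 180, 6.5: 180, 7.0: 180, 7.5: 179, 8.0: 178, 8.5: 177, 9.0: 173, 9.5: 169}
  foot+x {1.0: 169, 1.5: 175, 2.0: 181, 2.5: 189, 3.0: 195, 3.5: 198, 4.0: 200, 4.5: 200, 5.0: 200, 5.5: 200, 6.0: 200, 6.5: 200, 7.0: 200, 7.5: 199, 8.0: 193, 8.5: 178, 9.0: 156, 9.5: 132}
```

View pics/e.png

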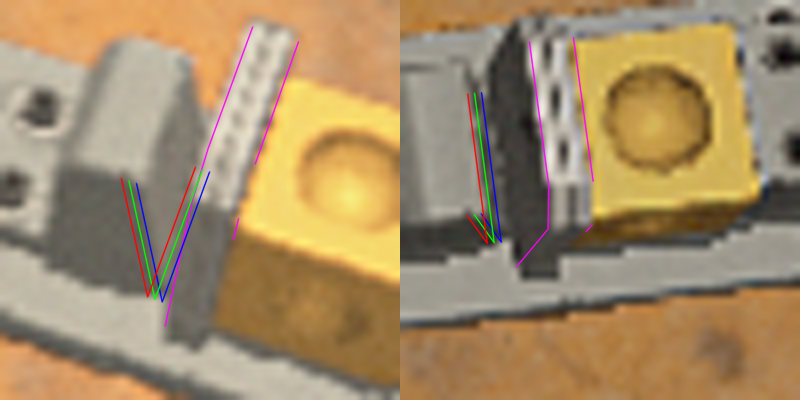

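Still about 5.5 mm ± 0.7: no clean room for a third 6 mm plate, but not certain. The wedge magnifies this four times, since its bite height gives r within about 0.2 mm, and it can be lifted out again if r turns out above 6. I'll fetch the wedge and use it as the gauge.

carry_out --pt "0 25 5 0" --pt "0 50 5 0" --pt "-0.5 67.6 5 0" --pt "-0.5 67.6 -10 0" --pt "-0.5 67.6 -25 0" --pt "-0.5 67.6 -40 0" --pt "-0.5 67.6 -52 0" --pt "-0.5 67.6 -60 0" --pt "-0.5 67.6 -60 0" --pt "-0.5 67.6 -60 0"

```text
time: 19.33
tool_pos: [477.1, 376.5, 85.5]
tcp_rot: [1.921, 1.561, 1.914]
contact_force: [-0.5, -0.5, 0.6]
grip_width: 84.8
```

carry_out --pt "0 0 0 0" --pt "0 0 0 0" --pt "0 0 0 0" --pt "0 0 0 0" --pt "0 0 0 0" --pt "0 0 0 0" --pt "0 0 0 0" --pt "0 0 0 0" --pt "0 0 0 0" --hand 30

```text
time: 20.08
tool_pos: [477.0, 376.5, 85.5]
tcp_rot: [1.921, 1.561, 1.914]
contact_force: [-0.3, 0.5, 0.8]
grip_width: 44.0
```

carry_out --pt "0 0 15 0" --pt "0 0 40 0" --pt "0 0 70 0" --pt "0 0 100 0" --pt "0 -20 105 1" --pt "0 -55 105 2" --pt "0 -90 105 3" --pt "0 -125 105 4.1" --pt "-1 -160 105 4.1" --pt "-2 -195 105 4.1" --pt "-2 -230 105 4.1" --pt "-2 -265 105 4.1" --pt "-2 -300 105 4.1" --pt "-2 -330 105 4.1" --pt "-2 -347 105 4.1" --pt "-2 -347 105 4.1" --pt "-2 -347 105 4.1" --pt "-2 -347 105 4.1"

```text
time: 21.58
tool_pos: [475.0, 30.1, 190.5]
tcp_rot: [1.916, 1.561, 1.981]
contact_force: [-0.1, -0.6, -1.3]
grip_width: 43.9
```

Run:
```python
from h import *
st()
for n in("scene","top"): cv2.imwrite(f"pics/f_{n}.png",capture(n)[:,:,::-1])
a=cv2.imread("pics/f_scene.png")[190:300,290:400];b=cv2.imread("pics/f_top.png")[160:270,290:400]
cv2.imwrite("pics/f.png",cv2.resize(np.hstack([a,b]),(800,400),interpolation=cv2.INTER_CUBIC))
```

```text
t 21.58 tcp [475.   30.1 190.5] F [-0.1 -0.6 -1.3] w 43.9 jaw ang deg 3.72 tilt [-0.004  0.009 -1.   ]
```

View pics/f.png

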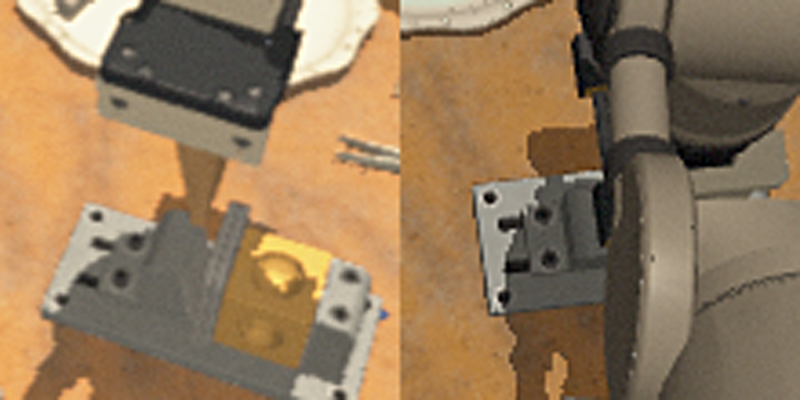

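The wedge hangs toe down above the gap with its sloping side to the taper jaw (left crop (200,180)). Picture count so far: 11. Descending.

carry_out --pt "0 -1.6 -8 0.1" --pt "0 -1.6 -16 0.1" --pt "0 -1.6 -24 0.1" --pt "0 -1.6 -32 0.1" --pt "0 -1.6 -40 0.1" --pt "0 -1.6 -49 0.1" --pt "0 -1.6 -49 0.1" --pt "0 -1.6 -49 0.1"

```text
time: 22.35
tool_pos: [474.6, 29.0, 140.8]
tcp_rot: [2.042, 1.56, 2.11]
contact_force: [0.1, 0.4, -1.2]
grip_width: 44.0
```

carry_out --pt "0 -0.5 -4 0" --pt "0 -1 -8 0" --pt "0 -1 -12 0" --pt "0 -1 -16 0" --pt "0 -1 -20 0" --pt "0 -1 -20 0"

```text
time: 22.85
tool_pos: [475.2, 27.2, 120.7]
tcp_rot: [1.997, 1.562, 2.065]
contact_force: [1.4, -5.4, -1.3]
grip_width: 43.5
```

carry_out --pt "0 -0.5 0 0" --pt "0 -1 0 0" --pt "0 -1.5 0 0" --pt "0 -1.5 0 0"

```text
time: 23.18
tool_pos: [475.2, 26.1, 120.7]
tcp_rot: [1.936, 1.561, 2.004]
contact_force: [0.4, 2.0, 1.5]
grip_width: 43.9
```

carry_out --pt "0 0 -1.5 0" --pt "0 0 -3 0" --pt "0 0 -4.5 0" --pt "0 0 -6 0" --pt "0 0 -6 0"

```text
time: 23.6
tool_pos: [476.3, 25.3, 117.7]
tcp_rot: [1.482, 1.564, 1.551]
contact_force: [-6.3, -3.4, 27.8]
grip_width: 44.2
```

Force rises at TCP z 117.7, which puts the toe about 26 mm above the base, so r ≈ 0.7 mm. That disagrees with the 5.5 mm image reading. Before pressing harder I'll check the image reading against the block's own foot corner, whose position is known.

Run:
```python
from h import *
st()
def vc(n,p,z):
    w=ray(n,p,z)-[V[0],V[1],0];c,s=np.cos(V[2]),np.sin(V[2]);return np.round([c*w[0]+s*w[1],-s*w[0]+c*w[1]],1)
print("block foot (-25,-10)",vc("scene",(349.1,283.9),12)," jaw foot (-22,g-10)",vc("scene",(342.1,279.4),12))
print("block top (-25,-10,62) scene",vc("scene",(300+(1.5+193)/4-.5,233+(431.5-260)/4-.5),62))
# subpixel profile of d_scene along rows crossing plate outer edge, gap floor and jaw foot
S=cv2.cvtColor(cv2.imread("pics/scene0.png"),cv2.COLOR_BGR2GRAY)
for z,x in((12,-22),(12,-20),(12,-16),(12,-10),(12,0),(12,10)):
    ys=np.arange(-12,14,1.);p=proj("scene",place(V,[(x,y,z) for y in ys])).astype(np.float32)
    print(x,cv2.remap(S,p[:,:1],p[:,1:],cv2.INTER_LINEAR).ravel())
```

```text
t 23.6 tcp [476.3  25.3 117.7] F [-6.3 -3.4 27.8] w 44.2 jaw ang deg 3.97 tilt [ 0.     0.006 -1.   ]
block foot (-25,-10) [-25.3 -11.5]  jaw foot (-22,g-10) [-20.6   5.2]
block top (-25,-10,62) scene [-37.9  -6.9]
-22 [106 105 110 128 145 163 180 180 180 179 177 176 176 176 177 176 172 166
 155 143 131 120 110  97  96  93]
-20 [105 106 107 121 138 154 169 178 179 180 177 174 175 176 173 167 153 132
 109  98  92  92  92  91  91  90]
-16 [106 106 107 109 123 144 161 171 178 176 175 175 176 173 169 159 144 130
 117 107 100  93  92  90  90  91]
-10 [106 105 108 110 126 143 158 172 178 178 178 177 177 177 176 166 156 140
 124 117 119 118 111 106 100  93]
0 [106 107 107 106 109 122 138 154 170 174 175 176 177 176 173 168 154 137
 125 116 114 114 114 115 117 117]
10 [209 205 203 201 202 199 192 184 178 174 178 181 181 182 178 172 162 143
 127 122 118 118 117 118 118 118]
```

The unobstructed floor scan gives a gap of about 15 mm (r ≈ 3), so the images only bracket r between 1 and 5.5, always under 6 and too little for another plate. I'll press further to see whether this is a true bite.

carry_out --pt "-0.5 0 -1 0" --pt "-0.5 0 -2 0" --pt "-0.5 0 -3 0" --pt "-0.5 0 -3 0" --pt "-0.5 0 -3 0" --pt "-0.5 0 -3 0"

```text
time: 24.1
tool_pos: [476.3, 25.1, 117.3]
tcp_rot: [1.061, 1.565, 1.131]
contact_force: [-7.9, 0.1, 27.0]
grip_width: 43.9
```

Little change, about 0.4 mm. I'll back off a little, press the stack towards the block with the wedge, and try again to rule out a misaligned jam.

carry_out --pt "-0.5 0 2 0" --pt "-1 0 4 0" --pt "-1 -1 4 0" --pt "-1 -2 4 0" --pt "-1 -3 4 0" --pt "-1 -3 4 0" --pt "-1 -3 4 0"

```text
time: 24.68
tool_pos: [475.0, 23.1, 120.8]
tcp_rot: [1.316, 1.563, 1.386]
contact_force: [-0.6, 6.9, 2.2]
grip_width: 43.6
```

carry_out --pt "0 0 0 0" --pt "0 0.5 0 0" --pt "0 1 0 0" --pt "0 1.5 0 0" --pt "0 2 0 0" --pt "0 2.5 0 0" --pt "0 3 0 0" --pt "0 3 0 0"

```text
time: 25.35
tool_pos: [474.9, 25.8, 120.7]
tcp_rot: [1.351, 1.564, 1.421]
contact_force: [-0.2, -3.7, -0.9]
grip_width: 43.8
```

At this height the wedge has about 2 mm of play (y 23.1 to 25.8), so the earlier stop was it riding on the jaw side too far to +y. I'll lower again nearer the plates, at y ≈ 23.5.

carry_out --pt "0 -1 0 0" --pt "0 -2.2 0 0" --pt "0 -2.2 -1 0" --pt "0 -2.2 -2 0" --pt "0 -2.2 -3 0" --pt "0 -2.2 -4 0" --pt "0 -2.2 -5 0" --pt "0 -2.2 -5 0" --pt "0 -2.2 -5 0"

```text
time: 26.1
tool_pos: [475.2, 24.5, 117.5]
tcp_rot: [1.148, 1.563, 1.219]
contact_force: [-3.9, 7.2, 17.0]
grip_width: 43.5
```

carry_out --pt "0 -0.3 -1 0" --pt "0 -0.5 -2 0" --pt "0 -0.7 -3 0" --pt "0 -0.7 -4 0" --pt "0 -0.7 -4 0"

```text
time: 26.52
tool_pos: [475.5, 24.3, 116.3]
tcp_rot: [0.93, 1.561, 1.002]
contact_force: [-8.1, 4.9, 28.4]
grip_width: 44.1
```

carry_out --pt "0 0 -2 0" --pt "0 0 -4 0" --pt "0 0 -5 0" --pt "0 0 -6 0" --pt "0 0 -6 0" --pt "0 0 -6 0"

```text
time: 27.02
tool_pos: [475.5, 24.1, 113.3]
tcp_rot: [0.713, 1.561, 0.786]
contact_force: [-9.3, 0.3, 31.4]
grip_width: 43.9
```

It dropped 3 mm more at 31 N, but that could be the fingers slipping on the wedge. I'll release, close the fingers, and press on the wedge's top, which also shows its true height by touch.

carry_out --pt "0 0 4 0" --pt "0 0 6 0" --pt "0 0 6 0" --pt "0 0 6 0"

```text
time: 27.35
tool_pos: [475.6, 24.1, 119.0]
tcp_rot: [0.711, 1.561, 0.784]
contact_force: [-0.6, 1.2, -1.6]
grip_width: 43.7
```

carry_out --pt "0 0 0 0" --pt "0 0 0 0" --pt "0 0 0 0" --pt "0 0 0 0" --pt "0 0 0 0" --pt "0 0 15 0" --pt "0 0 35 0" --pt "0 0 55 0" --pt "0 0 55 0" --pt "0 0 55 0" --hand 70

```text
time: 28.18
tool_pos: [476.1, 24.0, 174.7]
tcp_rot: [0.542, 1.56, 0.614]
contact_force: [0.1, -0.4, -0.1]
grip_width: 69.8
```

carry_out --pt "-1 2 0 0" --pt "-1 2 0 0" --pt "-1 2 0 0" --pt "-1 2 0 0" --pt "-1 2 0 0" --pt "-1 2 0 0" --pt "-1 2 0 0" --pt "-1 2 -8 0" --pt "-1 2 -16 0" --pt "-1 2 -22 0" --pt "-1 2 -25 0" --pt "-1 2 -25 0" --hand 0

```text
time: 29.18
tool_pos: [474.5, 26.0, 148.6]
tcp_rot: [0.699, 1.561, 0.772]
contact_force: [0.0, -0.1, 0.6]
grip_width: 0.8
```

Run:
```python
from h import *
st()
for n in("scene","top"): cv2.imwrite(f"pics/g_{n}.png",capture(n)[:,:,::-1])
a=cv2.imread("pics/g_scene.png")[190:300,290:400];b=cv2.imread("pics/g_top.png")[160:270,290:400]
cv2.imwrite("pics/g.png",cv2.resize(np.hstack([a,b]),(800,400),interpolation=cv2.INTER_CUBIC))
```

```text
t 29.18 tcp [474.5  26.  148.6] F [ 0.  -0.1  0.6] w 0.8 jaw ang deg 4.16 tilt [ 0.007  0.007 -1.   ]
```

View pics/g.png

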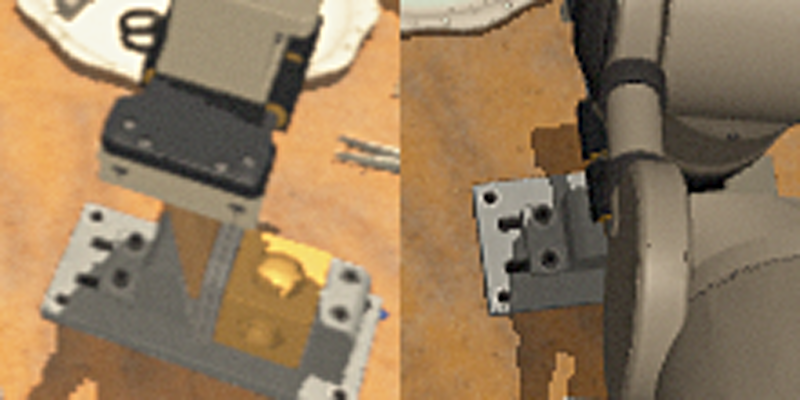

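The wedge stands upright in the gap between the plates and the jaw (left crop (195,250)). That was the last picture, 12 of 12. Now I'll touch its top.

carry_out --pt "0 0 -2 0" --pt "0 0 -4 0" --pt "0 0 -6 0" --pt "0 0 -8 0" --pt "0 0 -10 0" --pt "0 0 -10 0"

```text
time: 29.78
tool_pos: [477.8, 26.0, 144.5]
tcp_rot: [0.242, 1.552, 0.315]
contact_force: [-7.1, 1.6, 36.8]
grip_width: 0.5
```

carry_out --pt "-2 0 -2 0" --pt "-2 0 -4 0" --pt "-2 0 -5 0" --pt "-2 0 -5 0" --pt "-2 0 -5 0" --pt "-2 0 -5 0" --pt "-2 0 -5 0" --pt "-2 0 -5 0"

```text
time: 30.45
tool_pos: [477.9, 26.0, 144.4]
tcp_rot: [0.122, 1.544, 0.195]
contact_force: [-9.1, 1.8, 38.7]
grip_width: 0.7
```

It holds at z 144.4 under 38 N, putting the toe 27.4 mm above the base (r ≈ 0.35). My image estimates were larger, so I'll check the toe height independently by colour (wood against grey steel) in a fresh frame, without viewing it.

Run:
```python
from h import *
st()
c=capture("scene").astype(int);cv2.imwrite("pics/h_scene.png",c[:,:,::-1].astype(np.uint8))
w=(c[:,:,0]-c[:,:,2])
print("cols 334..356")
for r in range(238,286):print(r,"".join("#" if w[r,k]>60 else "+" if w[r,k]>35 else "-" if w[r,k]>18 else "." for k in range(326,362)))
for y in(2,9.2):
    print(y,[(z,*proj("scene",place(V,[(-22,y,z)]))[0].round(1)) for z in(24,28,32,36,40,44)])
print("plate end top/bot",proj("scene",place(V,[(-30,2,74),(-30,2,12),(-22,5,12),(-22,17.5,62),(-22,20,112)])).round(1))
```

```text
t 30.45 tcp [477.9  26.  144.4] F [-9.1  1.8 38.7] w 0.7 jaw ang deg 4.19 tilt [ 0.026  0.005 -1.   ]
cols 334..356
238 +++++++--...........................
239 ++++++++++--........................
240 ++++++++++++++-.....................
241 ++++++++++++++++--..................
242 ++++++++++++++++++++-...............
243 #++--+++++++++++++++++--............
244 ####+++-+++++++++++++++++---........
245 #######+++++++++++++++++++++---....-
246 #########+++++++++++++++++++++++---+
247 ##########++++++++++++++++----++++++
248 #########+-+###++++++++++++-..--+++#
249 +#######+..+#####+++++-+++++----+++#
250 --++####-..+########++++++++--+++--+
251 -----+++-..-###########+++++-+++++++
252 --------...-+###########+----+++++++
253 -------....-+###########-....--+++##
254 ...---......+##########+--....-#####
255 ....--......+##########+......+#####
256 ....-.......+#########+-......######
257 ............-+########+-......######
258 .............+########+.-....-######
259 .-...........+#######+-......#######
260 .............+#######+......-#######
261 .............-#######+......+#######

[... 913 characters left out ...]
...............--+###########
285 .........................-++########
2 [(24, np.float64(344.0), np.float64(277.5)), (28, np.float64(344.2), np.float64(276.5)), (32, np.float64(344.4), np.float64(275.5)), (36, np.float64(344.7), np.float64(274.4)), (40, np.float64(344.9), np.float64(273.4)), (44, np.float64(345.1), np.float64(272.4))]
9.2 [(24, np.float64(340.7), np.float64(276.3)), (28, np.float64(340.9), np.float64(275.3)), (32, np.float64(341.1), np.float64(274.3)), (36, np.float64(341.3), np.float64(273.3)), (40, np.float64(341.5), np.float64(272.3)), (44, np.float64(341.7), np.float64(271.2))]
plate end top/bot [[345.7 267.5]
 [342.2 283.5]
 [342.  280. ]
 [338.8 265.1]
 [340.2 250.5]]
```

Wood ends at row 271.7, which puts the toe at z ≈ 40 ± 3. That agrees with the touch reading of 39.4 and with the bite height when gripped, so the bite is real and r ≈ 0.35 mm leaves no room for a third plate. One last settling hold with the push kept on.

carry_out --pt "-2 0 -4.5 0" --pt "-2 0 -4.5 0" --pt "-2 0 -4.5 0" --pt "-2 0 -4.5 0" --pt "-2 0 -4.5 0" --pt "-2 0 -4.5 0" --pt "-2 0 -4.5 0" --pt "-2 0 -4.5 0" --pt "-2 0 -4.5 0" --pt "-2 0 -4.5 0"

```text
time: 31.33
tool_pos: [477.9, 26.0, 144.5]
tcp_rot: [0.06, 1.537, 0.134]
contact_force: [-8.9, 1.3, 35.4]
grip_width: 0.6
```

Run:
```python
from h import *
o=st();c=capture("scene").astype(int);o=st()
w=c[:,:,0]-c[:,:,2]
for r in range(246,274,3):k=np.where(w[r,334:352]>35)[0]+334;print(r,k.min() if len(k) else None,k.max() if len(k) else None)
# plates: shift of image in the plates/block region against the frame before the wedge
a=cv2.imread("pics/d_scene.png",0)[262:290,342:378].astype(np.float32);b=cv2.cvtColor(c.astype(np.uint8),cv2.COLOR_RGB2GRAY)[262:290,342:378].astype(np.float32)
print(cv2.phaseCorrelate(a,b))
print("joint speeds",np.abs(o["dq"]).max())
```

```text
t 31.33 tcp [477.9  26.  144.5] F [-8.9  1.3 35.4] w 0.6 jaw ang deg 4.2 tilt [ 0.033  0.005 -0.999]
t 31.38 tcp [477.9  26.  144.5] F [-8.3  1.5 35.8] w 0.3 jaw ang deg 4.21 tilt [ 0.033  0.004 -0.999]
246 334 351
249 334 351
252 338 350
255 338 349
258 339 348
261 340 347
264 340 346
267 341 345
270 341 351
273 351 351
((0.32034496500419607, 0.7845691836754973), 0.5820043117911727)
joint speeds 0.0017270000034183281
```

Steady at z 144.5 with about 35 N down and no motion. Handing in.

```bash
python3 -c "
from plant import *
print(close_job())"
```

```text
the job is handed in; nothing more can be done
None
```

The job is handed in, with no verdict reported. Two plates stand in the gap against the block, and the wedge is in between the second plate and the taper jaw. The other two plates stayed in the rack, and I did not touch the tools or the orange look-alike.

**Last checks:**
- **Push:** the closed fingers hold the wedge down with about 35 N. The arm was still, with the wedge top at 144.5 mm.
- **Wedge height:** by touch the toe is about 27.5 mm above the base, inside the 1 to 31.5 mm limit. A colour check on the camera picture agrees within 3 mm.
- **Room for a third plate:** that height leaves about 0.3 mm of gap, so another plate would not fit.

**What disagreed:**
- **Gap size:** camera readings of what was left beside the second plate ran from about 0.5 to 6 mm. I relied on the contact measurement instead.
- **Slip:** while pressing the wedge in the grip, the fingers slipped on it. I released it, closed the fingers and pressed on its top.
- **Tool tilt:** under the push the tool tip moved about 3 mm along x and tilted about 0.03 rad, then held steady.
- **Not seen directly:** I never measured the plates or the block after the final press, nor the forces between wedge, jaws and block. In the last picture, just before that press, the plates and wedge looked upright.

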